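# Light the persimmon-drying burner

### The job

Light the burner of the persimmon drier: first turn the yellow handle of the gas cock anticlockwise until it is fully open, in line with its pipe. Then push the black knob all the way in against its spring, turn it anticlockwise past its safety stop until its white pointer is at the red mark, keep it pushed in there for a good three seconds so that the flame catches, and let go so that it springs back out with the pointer still at the red mark. Leave the loose persimmon, the jar and the brush where they are.

Things in the scene. Friction and masses are not known exactly. Their poses are not given: they have to be found in the camera images.
- control: Green burner control box, fixed to the bench, 240 (x) x 200 (y) x 85 mm high; origin at the centre of its underside. The knob's axis is vertical, at x = -30 mm, y = 0 of the box. A steel stop bracket, 19 mm high, stands on the lid 40 to 56 mm from the knob's axis, 0.9 rad anticlockwise from the box's +x; the red mark lies on the -y side. It may stand left or right.
- knob (a joint): Turn of the black knob about its vertical axis, rad: 0 = off, growing anticlockwise seen from above; range 0 to 1.9. It stays where it is left (friction 0.05 N m). The pointer is at the red mark at 1.35. Unpressed, a steel lug on the skirt meets the stop bracket at about 0.5 and the knob cannot turn further; pressed in by more than 5 mm the lug passes under the bracket, which it has cleared from about 0.9 on. Starts below the stop.
- knob_push (a joint): How far the knob is pushed in (straight down), m: 0 = out, 0.010 = fully in. The spring takes about 5 N at the start and 10 N fully in, and lifts the knob out again when released. The whole knob sinks by this amount.
- knob_grip (a point): Point on the knob's axis at the middle of its grip bar's height. It sinks and turns with the knob; its +x axis points along the bar to the white pointer end. The grip bar is 70 mm long (along x), 18 mm wide (y) and 28 mm high, so its top is 14 mm above this point, and 14 mm below it lies the top face of the knob's round black skirt (76 mm across, 6 mm thick), which turns and sinks with the bar and can be pressed on. Knob out, this point is 121 mm above the bench.
- pointer (a point): Top of the white pointer stripe at the pointer end of the grip bar, 35 mm from the knob's axis; turns with the knob.
- red_mark (a point): Centre of the red mark painted on the dial, 28 mm long and 12 mm wide, lying radially 60 mm from the knob's axis; fixed to the box.
- cock: Brass gas pipe with a steel quarter-turn cock at its middle, fixed to the bench. Origin on the bench below the cock; the pipe runs along this body's y, 220 mm long, 22 mm thick, axis 45 mm above the bench, and turns down into the bench at both ends (steel flanges 56 mm across). The cock's housing is 38 mm thick. Position and yaw vary, and it may stand left or right.
- cock_pivot (a point): Point on the vertical axis of the cock's handle, at the handle's mid height (82 mm above the bench).
- cock_lever (a joint): Turn of the yellow cock handle about its vertical axis, rad: 0 = closed, handle square to the pipe, pointing along the -x of cock; grows anticlockwise seen from above; 1.571 = fully open at a firm end stop, handle in line with the pipe and pointing along the -y of cock. Starts at 0 to 0.25. It stays where it is left (friction 0.15 N m).
- lever_grip (a point): Point inside the yellow handle, 95 mm from its pivot, at mid height (82 mm above the bench). Its -x axis points outward along the handle. The yellow sleeve reaches from 40 to 135 mm from the pivot, is 18 mm wide and 20 mm high (72 to 92 mm above the bench), and has free space below it when closed.
- persimmon: Bystander: loose persimmon, 66 mm wide, 48 mm high; origin at its underside.
- jar: Bystander: amber jar, 64 mm wide, 100 mm high; origin at its underside.
- brush: Bystander: hand brush lying on the bench; origin at its underside.

How it is judged (in metres and radians):
On the way, in this order (a step that is already met when the one before it is completed fails the run):
1. the gas cock is turned fully open (handle within 10 degrees of in line with its pipe) (value of joint cock_lever above 1.4 rad), for 0.2 s.
2. the knob, pushed in by more than 6 mm, is kept at the red mark (within 12 degrees) for 2.5 s (value of joint knob_push above 0.006 m and value of joint knob between 1.14 and 1.56 rad), for 2.5 s.
At the end, for the whole second after the job is handed in: The cock's handle is open (within 10 degrees of in line with the pipe), the knob's pointer is within 10 degrees of the red mark, the knob has sprung out (less than 2 mm in) and is at rest (value of joint cock_lever above 1.4 rad and value of joint knob between 1.17 and 1.53 rad and value of joint knob_push below 0.002 m and velocity of joint knob between -0.05 and 0.05 rad/s); the robot touches nothing.
It fails at once if the knob is turned past its safety stop while the gas cock is still closed (value of joint knob above 0.85 rad and value of joint cock_lever below 1.2 rad).
It fails at once if a bystander (persimmon, jar, brush) is moved by more than 3 cm (distance of any of persimmon, jar, brush from where it was at the start of the episode above 0.03 m).
It also fails if it takes over 64 s, if anything falls off the work surface, if the arm or the gripper's body presses on something with over 40 N, if the wrist force passes 120 N, or if a joint passes its speed limit or range.

### The arm

A 6-joint arm with a two-finger parallel gripper is mounted at the origin on the work surface. World frame = base frame: x ahead of the robot, y to its left, z up, the work surface at z = 0. Lengths are in m, angles in degrees, forces in N, time in s.
With the tool pointing down it reaches from about 0.2 to 0.875 m from the base axis. Payload 3.4 kg.
Tool frame: the origin (TCP) lies on the centre line of the jaws, within the pads' length; the fingertips stand manip.nose_length ahead of it and the grasp point (between the pads) lies 8 mm behind it (manip.nose_length is the distance from the TCP to the fingertips, in m); z points along the fingers, y is the direction in which the jaws open and shut (so a half turn about z gives the same grasp; the last joint's range is limited). The gripper opens to 94 mm and grips with 3 to 60 N. Pads are 16 mm wide; open, the fingers measure 119 mm over their backs; the gripper's body (75 mm by 177 mm) begins 78 mm behind the grasp point.
Start: joints at [60.905, 15.808, 86.224, -0, 77.962, -6.933], TCP at [0.217, 0.533, 0.216] pointing down, gripper open.
Joint ranges: [-165.64, 165.64], [-43.16, 119.46], [12.63, 154.43], [-67.54, 247.53], [6.08, 155.33], [-154.97, 154.97]. Speed limits (degrees/s): [147.25, 147.25, 180, 180, 180, 180].

### API

Orientations are given as [roll, pitch, yaw] about the fixed x, y, z axes, in that order (R = Rz(yaw) Ry(pitch) Rx(roll)).
In Python, from rig import manip, cams gives the robot as it stands.
- The arm moves only by the tool play_rows, never from a script. Its argument "commands" is a list of rows, each a list of 3 entries, a list of its own where there are three numbers: the shift along the world's x, y, z in mm, then the turn about the world's z in degrees, then the closure, from 0 (fully open) to 1 (shut). A call has 1 to 20 rows; each row shifts and turns the commanded pose from where the row before left it; what a row does not reach is not made up. A row lasts 1/8 s, in which the tool goes at most 62.5 mm and 10.7 degrees, less where a joint would pass 70% of its speed; a pose out of reach is approached as far as the arm can. A call is refused whole if a number of a shift passes 62.5 or a number of a turn 10.7, either way. A call with a gripper value outside its range is refused whole. The fingers move at their own pace and stop on an object; the grip force is fixed at half the most. Time passes only in rows, so rows that do not move let the fingers close. It gives the time, the measured TCP pose, the force and the opening at its end, in the units of the state.
- manip.state(): the state, without advancing time (a new reading comes with each control period).
- cams.capture(name): name is "side" or "top"; returns a dict with "frame" (480x640x3 uint8, red, green, blue), "K" (3x3 intrinsics, pixels), "eye" and "attitude" of the camera in the world. Camera axes: x right, y down, z forward; pixel columns grow to the right and rows downward; lengths in m; the calibration is good to about 2 mm. A picture is of the moment at which its call begins. There is no depth.
- manip.sign_off(): hands the job in, once; it reports no verdict.
The state is a dict: "clock": time; "qpos": joint angles; "qd": joint speeds; "effort": joint torques, N m; "tool_pos": TCP position; "ee_rot": TCP orientation; "wrist_force": force on the tool from outside, world axes, zero at the start; "moment": the same for the moment, N m; "opening": finger opening in m.
Only numpy, scipy, OpenCV 4.12 (cv2) and the standard library are available. Lean on these libraries where they do the work, as an engineer would, in place of code of your own. Each camera call takes 0.05 s, during which the arm holds its last target. There are 200 camera calls.

## Working session

There is one attempt and no reset: what is moved stays moved. The work goes in short steps, Python scripts to look and compute and a tool call to move; the robot and the scene stay as the last step left them, time stands still between calls to the robot, and variables do not carry over. Pictures are saved under pics/ and viewed, about 8 in all and at most 12, crops included, and the job is handed in when it is done.

Besides the shell and the picture viewer there is one more tool, called after ">>>" as name(argument=value, ...), one argument or row to a line, values as JSON. play_rows: Moves the arm, as the interface text tells. Its arguments: {"type":"object","properties":{"commands":{"type":"array"}},"required":["commands"]}

```bash
mkdir -p pics; ls; python3 - <<'E'
from rig import manip,cams
import cv2
print(manip.state(), manip.nose_length)
for n in("top","side"):
    c=cams.capture(n);cv2.imwrite(f"pics/{n}0.png",c["frame"][:,:,::-1]);print(n,c["K"],c["eye"],c["attitude"])
E
```

```text
pics
{'clock': 0.0, 'qpos': array([ 6.09043585e+01,  1.58487472e+01,  8.62927236e+01,  8.00418551e-04,
        7.79624690e+01, -6.93174068e+00]), 'qd': array([-0.03926034, -0.05006998, -0.02585946,  0.09764415, -0.0663546 ,
        0.01762847]), 'effort': array([ 3.64433199e-04, -4.04575431e+01, -2.37231660e+01,  7.03162677e-02,
        3.43634281e-02, -1.28647384e-04]), 'tool_pos': array([0.21665233, 0.53204714, 0.2156109 ]), 'ee_rot': array([-1.79896914e+02, -1.33209422e-02,  1.57835920e+02]), 'wrist_force': array([-0.00844506, -0.29241642, -0.00478136]), 'moment': array([ 0.01423109, -0.04716865, -0.01828102]), 'opening': 0.09410904631639734} 0.011
top [[486.6617042    0.         320.91999066]
 [  0.         486.6617042  235.77561998]
 [  0.           0.           1.        ]] [ 0.28114843 -0.01691714  1.33275588] [-1.67395829e+02 -9.76184285e-02 -8.89575290e+01]
side [[461.25448701   0.         312.01099529]
 [  0.         461.25448701 240.04637373]
 [  0.           0.           1.        ]] [-0.09652994 -0.69763397  0.97539848] [-133.2067687     0.44589057  -44.18151115]
```

View pics/top0.png

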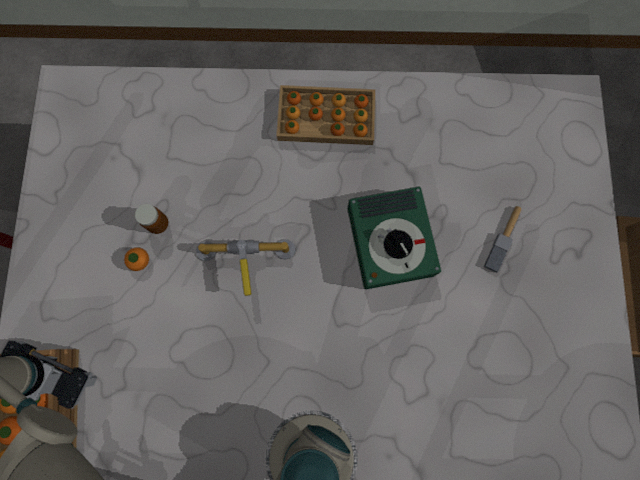

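View pics/side0.png

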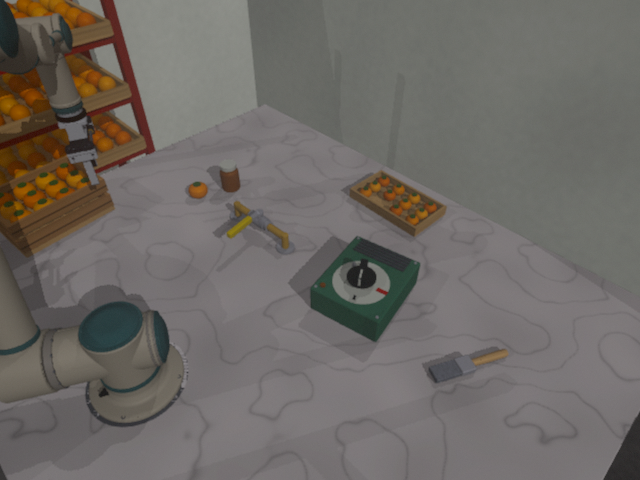

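The top view shows the cock at about (243,248), with its handle pointing at the robot to (247,293). The box and knob are at about (398,243), with the red mark at (419,241). The side view shows the cock at (257,220) and the knob at (362,275). I'll enlarge both.

```bash
python3 - <<'E'
import cv2,numpy as np
t=cv2.imread("pics/top0.png");s=cv2.imread("pics/side0.png")
f=lambda im,x,y,w,h,k:cv2.convertScaleAbs(cv2.resize(im[y:y+h,x:x+w],None,fx=k,fy=k,interpolation=cv2.INTER_CUBIC),alpha=1.3,beta=10)
# each tile 400x300
a=f(t,345,180,100,75*1,4); 
A=np.vstack([np.hstack([f(t,355,205,80,75,5)[:300,:400],f(t,195,230,100,75,4)]),np.hstack([f(s,310,235,100,75,4),f(s,210,190,100,75,4)])])
A[:300]=np.hstack([cv2.resize(f(t,355,205,80,60,5),(400,300)),f(t,195,230,100,75,4)])
cv2.imwrite("pics/crop0.png",A);print(A.shape)
E
```

```text
(600, 800, 3)
```

View pics/crop0.png

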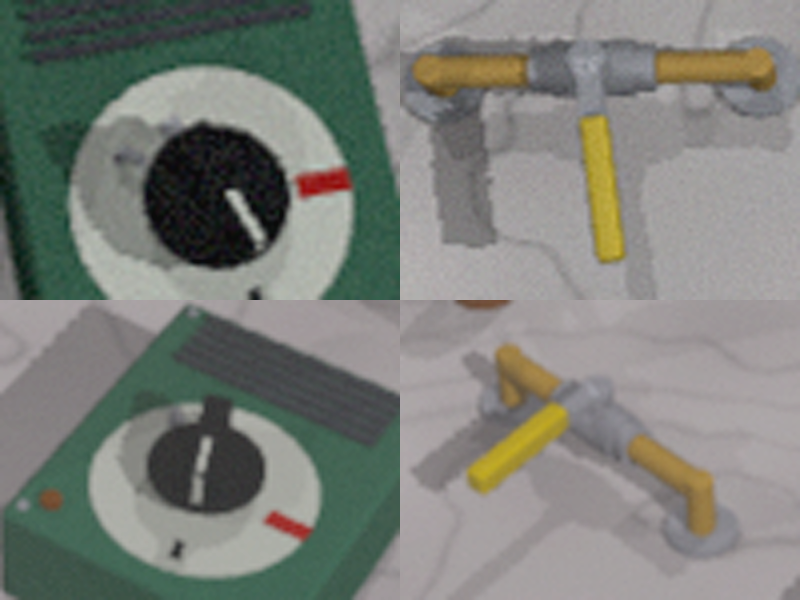

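The crop gives these pixels. Top view: skirt centre (398.2,244.2), pointer end (407.3,254.5), red mark (419.6,241.6), pivot (241.8,245.5), lever tip (247.5,294.5), pipe elbows (203.3,248.3) and (286.3,247). Side view: skirt (361.5,276.8), pointer (359.5,278.5), red mark (382,291.3), pivot (259.5,212), tip (229.5,235), elbows (237,203) and (285.5,236.3).

```bash
cat > h.py <<'E'
import numpy as np
from scipy.spatial.transform import Rotation as R
C={"top":([486.6617042,320.91999066,235.77561998],[0.28114843,-0.01691714,1.33275588],[-167.395829,-0.0976184285,-88.957529]),
"side":([461.25448701,312.01099529,240.04637373],[-0.09652994,-0.69763397,0.97539848],[-133.2067687,0.44589057,-44.18151115])}
def ray(n,p):
    (f,cx,cy),e,a=C[n]; d=R.from_euler("xyz",a,degrees=True).apply([(p[0]-cx)/f,(p[1]-cy)/f,1]); return np.array(e),d/np.linalg.norm(d)
def atz(n,p,z):
    e,d=ray(n,p); return e+d*(z-e[2])/d[2]
def tri(a,b):
    A=0;B=0
    for n,p in(("top",a),("side",b)):
        e,d=ray(n,p);P=np.eye(3)-np.outer(d,d);A=A+P;B=B+P@e
    return np.linalg.solve(A,B)
def proj(n,X):
    (f,cx,cy),e,a=C[n];c=R.from_euler("xyz",a,degrees=True).inv().apply(np.array(X)-e);return c[:2]/c[2]*f+[cx,cy]
E
python3 - <<'E'
from h import *
np.set_printoptions(precision=4,suppress=True)
for k,a,b,z in [("skirt",(398.2,244.2),(361.5,276.8),.107),("pointer",(407.3,254.5),(359.5,278.5),.135),("red",(419.6,241.6),(382,291.3),.086),("dial",(397.3,246.4),(361.2,282.5),.086),
 ("pivot",(241.8,245.5),(259.5,212),.092),("tip",(247.5,294.5),(229.5,235),.092),("elbL",(203.3,248.3),(237,203),.052),("elbR",(286.3,247),(285.5,236.3),.052),("jar",(148,215),(229,166),.1),("pers",(136,258),(198,186),.05)]:
    print(k,tri(a,b),atz("top",a,z),atz("side",b,z))
for p in [(349,199),(418,187),(440,272),(368,287)]: print(atz("top",p,.085))
E
```

```text
skirt [ 0.5379 -0.214   0.1051] [ 0.5367 -0.2131  0.107 ] [ 0.5374 -0.2155  0.107 ]
pointer [ 0.5061 -0.2317  0.1371] [ 0.505 -0.231  0.135] [ 0.5093 -0.2313  0.135 ]
red [ 0.5496 -0.273   0.0882] [ 0.5491 -0.2727  0.086 ] [ 0.5524 -0.2725  0.086 ]
dial [ 0.5366 -0.2151  0.085 ] [ 0.5352 -0.214   0.086 ] [ 0.5374 -0.2163  0.086 ]
pivot [0.533  0.1918 0.0814] [0.5289 0.1912 0.092 ] [0.5277 0.1802 0.092 ]
tip [0.4048 0.1701 0.0839] [0.4021 0.1699 0.092 ] [0.4021 0.1611 0.092 ]
elbL [0.527  0.2981 0.0595] [0.5273 0.3007 0.052 ] [0.5333 0.3057 0.052 ]
elbR [0.5358 0.0774 0.0547] [0.5349 0.0784 0.052 ] [0.5391 0.079  0.052 ]
jar [0.6076 0.4419 0.0922] [0.6041 0.4398 0.1   ] [0.6029 0.431  0.1   ]
pers [0.4998 0.4805 0.0447] [0.498 0.479 0.05 ] [0.4973 0.4733 0.05  ]
[ 0.6622 -0.0872  0.085 ]
[ 0.6993 -0.2725  0.085 ]
[ 0.4699 -0.3235  0.085 ]
[ 0.4277 -0.1373  0.085 ]
```

>>> play_rows(
  commands=[
    [[16,-24.4,0],-9.9,1],
    [[16,-24.4,0],-9.9,1],
    [[16,-24.4,0],-9.9,1],
    [[16,-24.4,0],-9.9,1],
    [[16,-24.4,0],-9.9,1],
    [[16,-24.4,0],-9.9,1],
    [[16,-24.4,0],-9.9,1],
    [[16,-24.4,0],-9.9,1],
    [[16,-24.4,0],-9.9,1],
    [[16,-24.4,0],-9.9,1],
    [[16,-24.4,0],-9.9,1],
    [[16,-24.4,0],-9.9,1],
    [[16,-24.4,0],-9.9,1],
    [[0,0,0],0,1],
  ],
)

```text
clock: 1.85
tool_pos: [0.4255, 0.2142, 0.2161]
ee_rot: [180.0, 0.0, 29.0]
wrist_force: [-0.0, 0.4, -0.2]
opening: 0.0002
```

>>> play_rows(
  commands=[
    [[0,0,-35],0,1],
    [[0,0,-35],0,1],
    [[0,0,-35],0,1],
    [[0,0,-34],0,1],
    [[0,0,0],0,1],
  ],
)

```text
clock: 2.48
tool_pos: [0.422, 0.2154, 0.0754]
ee_rot: [-179.9, 0.4, 29.3]
wrist_force: [-0.0, -0.7, 0.5]
opening: 0.0006
```

```bash
python3 - <<'E'
from h import *
from rig import manip
s=manip.state();print(s["tool_pos"],s["wrist_force"])
pv=np.array([.530,.190]);p=s["tool_pos"][:2]
th=np.radians(np.linspace(189.4,273,15));off=np.r_[np.linspace(.026,.022,12),.02,.016,.013]
for t,o in zip(th,off):
    q=pv+.1*np.array([np.cos(t),np.sin(t)])-o*np.array([-np.sin(t),np.cos(t)]);print(np.round((q-p)*1000,1));p=q
E
```

```text
[0.422011   0.21536516 0.07542066] [-0.03386146 -0.65695644  0.46441022]
[  5.1 -16. ]
[ -0.3 -11.1]
[  0.9 -11.1]
[  2.1 -10.9]
[  3.2 -10.6]
[  4.3 -10.2]
[ 5.4 -9.7]
[ 6.4 -9. ]
[ 7.3 -8.3]
[ 8.2 -7.4]
[ 8.9 -6.5]
[ 9.5 -5.5]
[11.7 -4.7]
[14.1 -3.4]
[13.4 -1.5]
```

>>> play_rows(
  commands=[
    [[5,-16,0],0,1],
    [[0,-11,0],0,1],
    [[1,-11,0],0,1],
    [[2,-11,0],0,1],
    [[3,-11,0],0,1],
    [[4,-10,0],0,1],
    [[5,-10,0],0,1],
    [[6,-9,0],0,1],
    [[7,-8,0],0,1],
    [[8,-7,0],0,1],
    [[9,-7,0],0,1],
    [[10,-5,0],0,1],
    [[8,-4,0],0,1],
    [[0,0,0],0,1],
  ],
)

```text
clock: 4.22
tool_pos: [0.494, 0.0948, 0.0775]
ee_rot: [179.9, -0.0, 29.1]
wrist_force: [0.7, 0.8, -0.2]
opening: -0.0
```

```bash
python3 - <<'E'
from rig import manip,cams
import cv2
print(manip.state()["tool_pos"])
f=cams.capture("top")["frame"][:,:,::-1];cv2.imwrite("pics/t1.png",cv2.resize(f[200:320,180:340],None,fx=4,fy=4))
E
```

```text
[0.49404787 0.09476191 0.07746288]
```

View pics/t1.png

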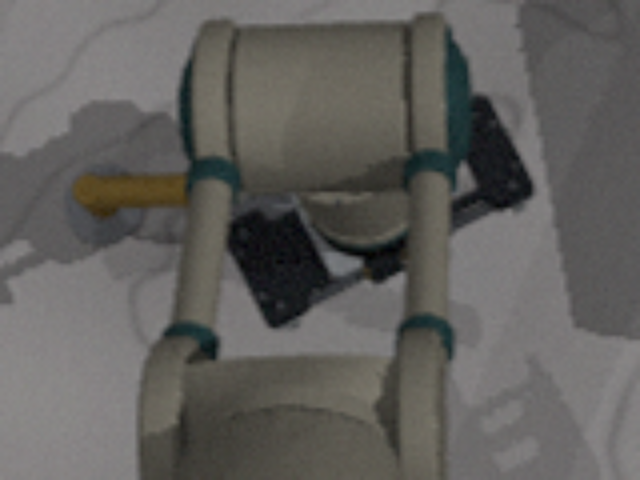

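The arm hides the handle, which no longer sticks out towards the robot. I'll keep pushing in +x until the stop shows up in the wrist force.

>>> play_rows(
  commands=[
    [[5,0,0],0,1],
    [[5,0,0],0,1],
    [[5,0,0],0,1],
    [[3,0,0],0,1],
    [[0,0,0],0,1],
  ],
)

```text
clock: 4.9
tool_pos: [0.5115, 0.0955, 0.0775]
ee_rot: [180.0, -0.0, 29.1]
wrist_force: [-0.3, -1.2, -0.6]
opening: 0.0005
```

>>> play_rows(
  commands=[
    [[3,0,0],0,1],
    [[3,0,0],0,1],
    [[0,0,0],0,1],
  ],
)

```text
clock: 5.28
tool_pos: [0.5174, 0.0954, 0.0776]
ee_rot: [180.0, -0.0, 29.1]
wrist_force: [-0.5, -0.5, 0.3]
opening: 0.0005
```

>>> play_rows(
  commands=[
    [[3,0,0],0,1],
    [[2,0,0],0,1],
    [[0,0,0],0,1],
  ],
)

```text
clock: 5.65
tool_pos: [0.5179, 0.0954, 0.0772]
ee_rot: [-179.8, 0.4, 29.1]
wrist_force: [-9.6, -0.7, 5.5]
opening: 0.0004
```

The force in x is now -9.6 N, so the handle is on its stop. I'll back off, rise, move towards the knob and look from the top.

>>> play_rows(
  commands=[
    [[-25,0,0],0,1],
    [[-30,0,0],0,1],
    [[0,0,50],0,0.4],
    [[0,0,50],0,0.4],
    [[0,0,50],0,0.4],
    [[-40,-30,0],0,0.4],
    [[-40,-30,0],0,0.4],
    [[-40,-30,0],0,0.4],
    [[-20,-30,0],0,0.4],
    [[0,-30,0],0,0.4],
    [[0,-30,0],0,0.4],
    [[0,0,0],0,0.4],
  ],
)

```text
clock: 7.15
tool_pos: [0.328, -0.0861, 0.228]
ee_rot: [179.9, -0.1, 28.9]
wrist_force: [0.4, 0.6, -0.3]
opening: 0.0562
```

```bash
python3 - <<'E'
from rig import manip,cams
import cv2,numpy as np
print(manip.state()["tool_pos"],manip.state()["opening"])
f=cams.capture("top")["frame"][:,:,::-1]
g=lambda x,y:cv2.convertScaleAbs(cv2.resize(f[y:y+75,x:x+100],None,fx=4,fy=4,interpolation=cv2.INTER_CUBIC),alpha=1.3,beta=10)
cv2.imwrite("pics/t2.png",np.hstack([g(195,220),g(350,205)]))
E
```

```text
[ 0.3279758  -0.08612137  0.2279881 ] 0.056236523511041615
```

View pics/t2.png

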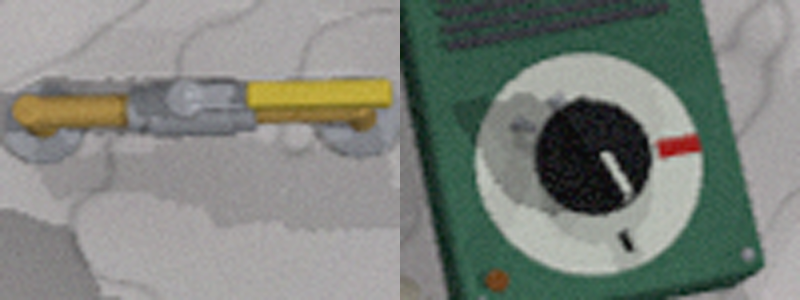

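The handle lies in line with the pipe, at (250–390,95) in the crop, so the cock is open. The knob is unchanged, with its pointer end at (628,194). Now I'll go to the knob and descend.

>>> play_rows(
  commands=[
    [[29.8,-18.3,0],0,0.4],
    [[29.8,-18.3,0],0,0.4],
    [[29.8,-18.3,0],0,0.4],
    [[29.8,-18.3,0],0,0.4],
    [[29.8,-18.3,0],0,0.4],
    [[29.8,-18.3,0],0,0.4],
    [[29.8,-18.3,0],0,0.4],
    [[0,0,0],0,0.4],
    [[0,0,-40],0,0.4],
    [[0,0,-40],0,0.4],
    [[0,0,-27],0,0.4],
    [[0,0,0],0,0.4],
    [[0,0,0],0,0.4],
  ],
)

```text
clock: 8.82
tool_pos: [0.5357, -0.2121, 0.1217]
ee_rot: [180.0, -0.0, 29.2]
wrist_force: [0.3, 0.2, 0.1]
opening: 0.0565
```

>>> play_rows(
  commands=[
    [[1,-2,0],0,0.4],
    [[0,0,0],0,1],
    [[0,0,0],0,1],
    [[0,0,0],0,1],
    [[0,0,0],0,1],
    [[0,0,0],0,1],
    [[0,0,0],0,1],
  ],
)

```text
clock: 9.7
tool_pos: [0.5366, -0.2149, 0.1205]
ee_rot: [180.0, 0.0, 29.1]
wrist_force: [0.3, -1.0, -0.5]
opening: 0.018
```

>>> play_rows(
  commands=[
    [[0,0,-4],0,1],
    [[0,0,-4],0,1],
    [[0,0,-2],0,1],
    [[0,0,-1],0,1],
    [[0,0,0],0,1],
  ],
)

```text
clock: 10.32
tool_pos: [0.5366, -0.215, 0.1108]
ee_rot: [179.9, -0.0, 29.1]
wrist_force: [-2.7, 0.3, 8.8]
opening: 0.0176
```

>>> play_rows(
  commands=[
    [[0,0,-1.5],0,1],
    [[0,0,0],5,1],
    [[0,0,0],5,1],
    [[0,0,0],5,1],
    [[0,0,0],5,1],
    [[0,0,0],5,1],
    [[0,0,0],5,1],
    [[0,0,0],5,1],
    [[0,0,0],5,1],
    [[0,0,0],5,1],
    [[0,0,0],5,1],
    [[0,0,0],5,1],
    [[0,0,0],5,1],
    [[0,0,0],5,1],
    [[0,0,0],5,1],
    [[0,0,0],3,1],
    [[0,0,0],0,1],
  ],
)

```text
clock: 12.45
tool_pos: [0.5404, -0.2167, 0.1107]
ee_rot: [179.5, 0.4, 102.1]
wrist_force: [3.1, -1.4, 9.2]
opening: 0.0178
```

>>> play_rows(
  commands=[
    [[0,0,0],0,1],
    [[0,0,0],0,1],
    [[0,0,0],0,1],
    [[0,0,0],0,1],
    [[0,0,0],0,1],
    [[0,0,0],0,1],
    [[0,0,0],0,1],
    [[0,0,0],0,1],
    [[0,0,0],0,1],
    [[0,0,0],0,1],
    [[0,0,0],0,1],
    [[0,0,0],0,1],
    [[0,0,0],0,1],
    [[0,0,0],0,1],
    [[0,0,0],0,1],
  ],
)

```text
clock: 14.32
tool_pos: [0.5404, -0.2167, 0.1107]
ee_rot: [179.5, 0.4, 102.1]
wrist_force: [3.1, -1.2, 8.6]
opening: 0.0173
```

```bash
python3 - <<'E'
from rig import manip,cams
import cv2,numpy as np
for i in range(3):
    s=manip.state();print(s["tool_pos"],s["ee_rot"],s["wrist_force"])
    c=cams.capture("side")["frame"][:,:,::-1]
f=cams.capture("top")["frame"][:,:,::-1]
g=lambda f,x,y:cv2.convertScaleAbs(cv2.resize(f[y:y+75,x:x+100],None,fx=4,fy=4,interpolation=cv2.INTER_CUBIC),alpha=1.3,beta=10)
cv2.imwrite("pics/t3.png",np.hstack([g(c,310,235),g(f,350,205)]))
E
```

```text
[ 0.54041894 -0.21672105  0.11066822] [179.54465385   0.36381142 102.13327623] [ 3.09302309 -1.2100812   8.60724532]
[ 0.54044537 -0.2167211   0.11067569] [179.54170219   0.36456184 102.13296524] [ 2.99152997 -1.89866806  8.22126516]
[ 0.54042995 -0.21669304  0.11064742] [179.54591744   0.36236139 102.13786782] [ 2.38323726 -2.26142689  8.29114617]
```

View pics/t3.png

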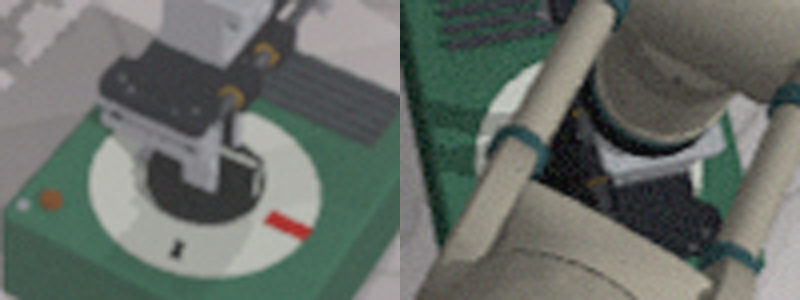

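The side view shows the pointer end at (258,163) in the crop. The skirt has sunk by about 3 px, which is fully in. I'll check the angle.

```bash
python3 - <<'E'
from h import *
a=np.array([.5370,-.2148])
for q in [(258,163),(262,160),(256,160)]:
    p=atz("side",(310+q[0]/4,235+q[1]/4),.125);d=p[:2]-a;print(p,np.degrees(np.arctan2(d[1],d[0])),np.hypot(*d))
for t in(-90,-78,-66):
    p=proj("side",[a[0]+.035*np.cos(np.radians(t)),a[1]+.035*np.sin(np.radians(t)),.125]);print(t,(p-[310,235])*4)
E
```

```text
[ 0.54986966 -0.24576963  0.125     ] -67.43430004189915 0.03353723197430489
[ 0.5535714  -0.24588239  0.125     ] -61.93594454422473 0.03522394221476537
[ 0.55091686 -0.24326562  0.125     ] -63.945955518065965 0.031685493198890385
-90 [249.47735007 177.31176354]
-78 [256.18967896 170.48891045]
-66 [260.66906745 162.70930468]
```

The measured angle depends on a pixel or two, so I'll enlarge it once more.

```bash
python3 - <<'E'
from rig import manip,cams
import cv2,numpy as np
c=np.mean([cams.capture("side")["frame"][:,:,::-1].astype(float) for _ in range(6)],0).astype(np.uint8)
cv2.imwrite("pics/t4.png",cv2.convertScaleAbs(cv2.resize(c[255:300,340:400],None,fx=12,fy=12,interpolation=cv2.INTER_CUBIC),alpha=1.5))
E
```

```text
(no output)
```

View pics/t4.png

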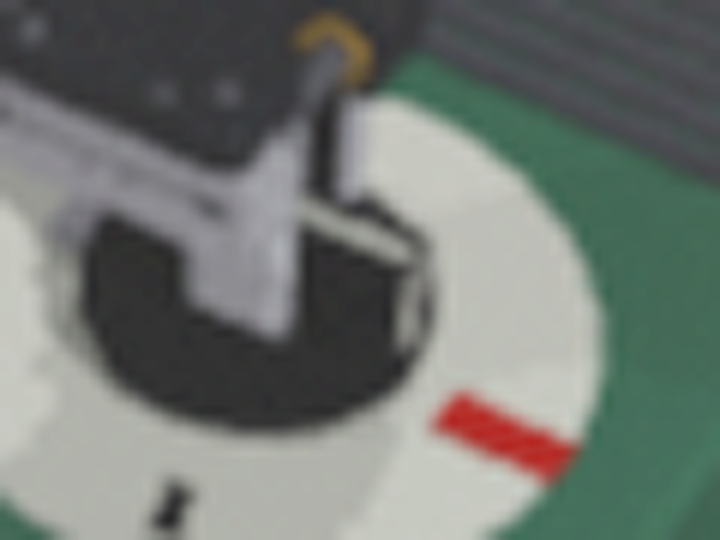

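The stripe runs (310,208)→(410,252), slope 0.44. The red mark runs (440,410)→(568,465), slope 0.43. I'll convert both directions to angles.

```bash
python3 - <<'E'
from h import *
for a,b,z in [((310,208),(410,252),.125),((440,410),(568,465),.086),((450,400),(575,452),.086)]:
    p,q=[atz("side",(340+u/12,255+v/12),z) for u,v in(a,b)];d=q-p;print(p,q,np.degrees(np.arctan2(d[1],d[0])))
from rig import manip;print(manip.state()["clock"])
E
```

```text
[ 0.54329472 -0.22308372  0.125     ] [ 0.54863834 -0.24573212  0.125     ] -76.72452129453293
[ 0.5483209  -0.25851545  0.086     ] [ 0.55572954 -0.28692605  0.086     ] -75.38444542795504
[ 0.55195022 -0.25820732  0.086     ] [ 0.55952903 -0.28571351  0.086     ] -74.59546022809012
14.825
```

Both directions agree within about 2°. I'll hold about 2 s more so the total clears 2.5 s, then rise slowly so the spring lifts the knob out while it is still gripped.

>>> play_rows(
  commands=[
    [[0,0,0],1,1],
    [[0,0,0],0,1],
    [[0,0,0],0,1],
    [[0,0,0],0,1],
    [[0,0,0],0,1],
    [[0,0,0],0,1],
    [[0,0,0],0,1],
    [[0,0,0],0,1],
    [[0,0,0],0,1],
    [[0,0,0],0,1],
    [[0,0,0],0,1],
    [[0,0,0],0,1],
    [[0,0,0],0,1],
    [[0,0,0],0,1],
    [[0,0,0],0,1],
    [[0,0,0],0,1],
  ],
)

```text
clock: 16.82
tool_pos: [0.5405, -0.2167, 0.1107]
ee_rot: [179.5, 0.4, 103.1]
wrist_force: [2.2, -1.5, 8.9]
opening: 0.0177
```

>>> play_rows(
  commands=[
    [[0,0,2],0,1],
    [[0,0,3],0,1],
    [[0,0,3],0,1],
    [[0,0,3],0,1],
    [[0,0,1],0,1],
    [[0,0,0],0,1],
  ],
)

```text
clock: 17.58
tool_pos: [0.5404, -0.2166, 0.1205]
ee_rot: [179.6, 0.3, 103.1]
wrist_force: [7.4, -2.7, -0.7]
opening: 0.0182
```

>>> play_rows(
  commands=[
    [[2,-0.5,0],0,1],
    [[0,0,0],0,1],
  ],
)

```text
clock: 17.82
tool_pos: [0.5406, -0.2166, 0.1205]
ee_rot: [179.8, 0.2, 103.1]
wrist_force: [4.4, -4.1, -0.4]
opening: 0.0178
```

>>> play_rows(
  commands=[
    [[2,0,0],0,1],
    [[0,0,0],0,0.85],
    [[0,0,0],0,0.7],
    [[0,0,0],0,0.5],
    [[0,0,0],0,0.4],
    [[0,0,0],0,0.4],
    [[0,0,30],0,0.4],
    [[0,0,50],0,0.4],
    [[0,0,50],0,0.4],
    [[-50,30,0],0,0.4],
    [[-50,30,0],0,0.4],
    [[-50,30,0],0,0.4],
    [[-50,30,0],0,0.4],
    [[0,0,0],0,0.4],
  ],
)

```text
clock: 19.58
tool_pos: [0.3369, -0.0929, 0.25]
ee_rot: [-180.0, -0.0, 103.2]
wrist_force: [-0.0, 0.4, 0.3]
opening: 0.0559
```

```bash
python3 - <<'E'
from rig import manip,cams
import cv2,numpy as np
print(manip.state()["tool_pos"],manip.state()["clock"])
A=[np.mean([cams.capture(n)["frame"][:,:,::-1].astype(float) for _ in range(4)],0).astype(np.uint8) for n in("side","top")]
cv2.imwrite("pics/full_top.png",A[1])
g=lambda f,x,y:cv2.convertScaleAbs(cv2.resize(f[y:y+45,x:x+60],(400,300),interpolation=cv2.INTER_CUBIC),alpha=1.4)
top=cv2.convertScaleAbs(cv2.resize(A[1][150:350,100:540],(660,300)),alpha=1.3)
o=np.zeros((600,800,3),np.uint8);o[:300,:400]=g(A[0],340,255);o[:300,400:]=g(A[1],370,222);o[300:,:660]=top
cv2.imwrite("pics/t5.png",o)
E
```

```text
[ 0.33687483 -0.09291578  0.25004801] 19.575
```

View pics/t5.png

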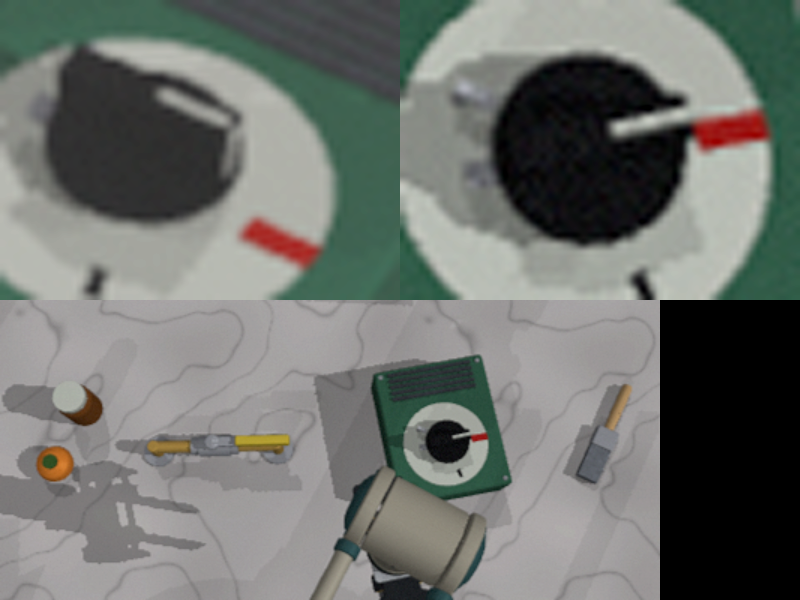

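The pointer stripe, (612,130)→(690,112), is parallel to the red mark, (698,138)→(768,124), within about 2°. The knob is out, the handle is in line with the pipe, and the bystanders look unmoved.

```bash
python3 -c "
from rig import manip
s=manip.state();print(s['wrist_force'],s['clock']);print(manip.sign_off())"
```

```text
[0.97225096 0.02852317 0.34628209] 19.975
the job is handed in; nothing more can be done
None
```

I lit the burner as asked and handed the job in at about 20 s on the robot's clock; sign-off gave no verdict.

- **Gas cock:** I pushed the yellow handle round with the closed fingers until it met its stop (wrist force about 10 N). The top picture shows it in line with the pipe.
- **Knob:** I gripped the bar, pushed it in about 10 mm (about 9 N) and turned it 73°, then 1° more. I held it at the red mark for about 4.4 s, then let the spring lift it out (gripper 9.8 mm higher) before opening the fingers.
- **Last checks:** In the final top picture, the pointer is parallel to the red mark within about 2°. The jar, persimmon and brush look unmoved by eye; I did not measure them. The gripper was clear of everything, at z = 0.25 m.
- **Disagreements:** While the knob was held, a first rough reading from the side camera put the pointer about 10° off. An enlarged view of the stripe put it within 2°. The gripper also read about 4 mm away from where it had gripped the knob after the turn, with a side force of up to about 8 N. I partly eased that before opening, and the final picture shows the knob still at the mark.

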